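# Shut the pump lid and the tip box for the night

### The job

Close up the measuring place for the night, so that no dust gets in: the blue lid over the analyser's pump and the clear lid of the pipette tip box beside the analyser both stand open. With the fingertips on the outer side of each lid push it over and down until it is fully shut, without slamming the blue one. Push only: take hold of nothing, and leave everything else on the bench where it is.

Things in the scene. Friction and masses are not known exactly. Their poses are not given: they have to be found in the camera images.
- analyser: white bench-top analyser, fixed, 384 x 349 x 177 mm: main body with touch screen on its right (y -174 to 56 mm, front at x -108), narrow pump housing on its left (y 61 to 173, front wall at x -137, walls up to z 117, where the shut lid lies). Origin on the bench under the middle; own axes: x from its front to its back, y to its left, z up
- analyser_lid (a joint): angle of the blue lid over the pump housing, rad: 0 fully shut (level), grows as it opens upward and back, 1.6 upright. Friction hinge: the lid stays at any angle where it is left and swings with about 1 N at its front end, so it must be pushed all the way home; at 0 it meets a hard stop
- pump_hinge (a point): middle of the blue lid's hinge axis, on the analyser at (64, 117, 139) mm of its frame; the axis runs along the analyser's y; axes as the analyser's. The lid's flat outer side passes through this axis
- pump_lid_face (a point): point on the flat outer (blue) side of the lid, on its middle line, 180 mm from the hinge axis; turns with the lid. x runs along the lid from front edge to hinge, y across it, z out of the outer side. Lid 204 mm long, 113 wide, 22 thick; its front edge is 24 mm ahead of this point, with a small lip (40 mm wide, 9 mm long) under it. Shut, the outer side faces up, 140 mm above the bench
- tips: the open pipette tip box, left or right of the analyser, fixed (another, closed one at the far right end does not matter): clear base 84 x 122 mm, 47 mm high, pale blue tip tray inside, 83 mm high with the lid shut. Origin at the centre of its underside; own axes: x from its front to its back, y to its left, z up
- tips_lid (a joint): angle of the tip box's clear lid, rad: 0 fully shut (level), grows as it opens upward and back, 1.57 upright, 1.92 fully open, leaning back on its stop. Snug hinge: the light lid stays at any angle where it is left and swings with under 1 N at its front edge, so it must be pushed all the way home; at 0 it meets a hard stop
- tips_hinge (a point): middle of the clear lid's hinge axis, at (43, 0, 47) mm of the tip box's frame; the axis runs along the box's y; axes as the box's
- tips_lid_face (a point): centre of the outer top side of the clear lid (a hollow hood with 2 mm walls, 84 mm from front to hinge side, 122 mm wide, 36 mm deep); turns with the lid. x runs along the lid from front edge to hinge side, y across it, z out of the outer side. The outer side lies 36 mm outside the hinge axis and reaches 85 mm forward of it; shut, it faces up, 83 mm above the bench
- sample_cup: clear plastic sample cup with pale blue content, 43 mm across, 40 mm high, loose, in front of the analyser; origin at the centre of its underside. Leave it alone
- sample_cup_lid: white round lid of the sample cup, 46 mm across, 10 mm thick, loose, lying flat in front of the analyser; origin at the centre of its underside. Leave it alone
- timer: white bench timer with a display and three coloured buttons, 34 x 68 x 62 mm, loose, on the other side of the analyser than the tip box; origin at the centre of its underside. Leave it alone

How it is judged:
At the end, for the whole second after the job is handed in: the blue lid is shut to within 0.03 rad (6 mm at its front edge), the clear lid to within 0.06 rad (5 mm at its front edge), and the sample cup, its lid and the timer are within 20 mm of where they stood (value of joint analyser_lid below 0.03 rad and value of joint tips_lid below 0.06 rad and distance of each of sample_cup, sample_cup_lid, timer from where it was at the start of the episode below 0.02 m); the robot touches nothing.
It fails at once if the blue lid is slammed (velocity of joint analyser_lid below -2.5 rad/s).
It fails at once if the blue lid is lifted wide open instead of pushed down (value of joint analyser_lid above 1.4 rad).
It fails at once if the blue lid is taken between the fingers (x of the grasp point in the frame of pump_lid_face between -0.035 and 0.16 m and y of the grasp point in the frame of pump_lid_face between -0.07 and 0.07 m and z of the grasp point in the frame of pump_lid_face between -0.024 and 0 m and contact force between the fingers and analyser above 0.5 N).
It fails at once if the clear lid is taken between the fingers (x of the grasp point in the frame of tips_lid_face between -0.025 and 0.04 m and y of the grasp point in the frame of tips_lid_face between -0.07 and 0.07 m and z of the grasp point in the frame of tips_lid_face between -0.034 and 0 m and contact force between the fingers and tips above 0.5 N).
It fails at once if a loose thing on the bench is picked up or pushed away (distance of any of sample_cup, sample_cup_lid, timer from where it was at the start of the episode above 0.03 m).
It also fails if it takes over 53 s, if anything falls off the work surface, if the arm or the gripper's body presses on something with over 40 N, if the wrist force passes 120 N, or if a joint passes its speed limit or range.

### The arm

A 6-joint arm with a two-finger parallel gripper is mounted at the origin on a cart in front of the work surface, level with it; the furniture and walls round the work are solid. World frame = base frame: x ahead of the robot, y to its left, z up, the work surface at z = 0. Lengths are in m, angles in rad, forces in N, time in s.
With the tool pointing down it reaches from about 0.3 to 0.775 m from the base axis. Payload 14.6 kg.
Tool frame: the origin (TCP) lies on the mounting face of the last link; the fingertips stand 199 mm ahead of it and the grasp point (between the pads) lies 180 mm ahead of it; z points along the fingers, y is the line along which they close (so a half turn about z gives the same grasp; the last joint's range is limited). The gripper opens to 94 mm and grips with 3 to 60 N. Pads are 16 mm wide; open, the fingers measure 119 mm over their backs; the gripper's body (75 mm by 177 mm) begins 78 mm behind the grasp point.
Start: joints at [-1.277, 0.3, 1.521, -0, 1.321, -0.067], TCP at [0.194, -0.515, 0.405] pointing down, gripper open.
Joint ranges: [-3.03, 3.03], [-0.79, 2.21], [0.23, 2.52], [-1.04, 4.18], [0, 3.07], [-2.55, 2.55]. Speed limits (rad/s): [2.22, 2.22, 2.57, 3.14, 3.14, 3.14].

### API

Orientations are given as [roll, pitch, yaw] about the fixed x, y, z axes, in that order (R = Rz(yaw) Ry(pitch) Rx(roll)).
In Python, from station import telemetry, cams, workorder, finder gives the robot as it stands.
- The arm moves only by the tool jog_arm, never from a script. Its argument "rows" is a list of rows, each an object with "gripper": the finger opening in m, from 0 to 0.094; "slide": the shift along the tool's x, y, z in m, a list of three; "spin": the turn about the tool's z in rad. In form: [{"gripper": gripper, "slide": [tx, ty, tz], "spin": spin}, ...]. A call has 1 to 8 rows; each row is the pose to reach, as a shift and turn from the pose commanded when the call began, along the tool's axes at that moment; what a row does not reach only later rows make up. A row lasts 1/10 s, in which the tool goes at most 50 mm and 8.59 degrees, less where a joint would pass 70% of its speed; a pose out of reach is approached as far as the arm can. A call with a gripper value outside its range is refused whole. The fingers move at their own pace and stop on an object; "squeeze" is the grip in N (left out, the last holds). Time passes only in rows, so rows that repeat a pose let the fingers close. It gives the time, the measured TCP pose, the force, the opening and the grip force at its end, in the units of the state.
- telemetry.get_obs(): the state, without advancing time (a new reading comes with each control period).
- cams.camera(name): name is "side" or "top"; returns (picture, depth): 384x512x3 uint8, red, green, blue; 384x512 float32, m along the optical axis (not along the pixel's ray), 0 where there is no reading.
- cams.camera_info(name): a dict with "camera_matrix" (3x3 intrinsics, pixels), "R" (3x3) and "t" (3): a world point X has camera coordinates R X + t. Camera axes: x right, y down, z forward; pixel columns grow to the right and rows downward; lengths in m; the calibration is good to about 2 mm. A picture is of the moment at which its call begins. camera_info takes no time and is no camera call.
- workorder.hand_in(): hands the job in; it is judged then, once.
Trained networks look in the newest picture that a camera, given by its name, has taken for a name from the list of things; names that differ only in an ending like _2 or _b are one class to them, and where a whole thing is asked for, a point or a joint stands for the part that bears it (a point fixed in the world has none). Each returns a list of dicts, best first, with "confidence" (0 to 1); they miss things now and then, are a little off and sometimes report something else, mostly with a low value. They report only what shows in the picture. A call takes as long as a camera call.
- finder.find_in(target, camera): "point" ([x, y, z] in m, in world coordinates, good to about 4 mm: the middle of the surface that is visible of it).
- finder.masks_of(target, camera): "region" (384x512 bool, what is visible of it).
The state is a dict: "time_s": time; "qpos": joint angles; "joint_vel": joint speeds; "tau": joint torques, N m; "ee_pos": TCP position; "eef_rot": TCP orientation; "force": force on the tool from outside, world axes, zero at the start; "moment": the same for the moment, N m; "grip_width": finger opening in m; "grip_force": force on a finger pad.
Only numpy, scipy, OpenCV 4.12 (cv2) and the standard library are available. Lean on these libraries where they do the work, as an engineer would, in place of code of your own. Each camera call takes 0.05 s, during which the arm holds its last target. There are 200 camera calls.

## Working session

There is one attempt and no reset: what is moved stays moved. The work goes in short steps, Python scripts to look and compute and a tool call to move; the robot and the scene stay as the last step left them, time stands still between calls to the robot, and variables do not carry over. Pictures are saved under pics/ and viewed, at most 10 in all, crops included, and the job is handed in when it is done.

Besides the shell and the picture viewer there is one more tool, called after "Request:" by a JSON object that holds its "name" and its "arguments". jog_arm: Moves the arm, as the interface text tells. Its arguments: {"type":"object","properties":{"rows":{"type":"array","items":{"type":"object","properties":{"gripper":{"type":"number"},"slide":{"type":"array","items":{"type":"number"}},"spin":{"type":"number"}}}},"squeeze":{"type":"number"}},"required":["rows"]}

```bash
mkdir -p pics
cat > h.py <<'E'
import numpy as np, cv2
from station import telemetry, cams, workorder, finder
def cloud(n):
    p,d=cams.camera(n); i=cams.camera_info(n); K=np.array(i["camera_matrix"]);R=np.array(i["R"]);t=np.array(i["t"])
    v,u=np.mgrid[:384,:512]
    c=np.stack([(u-K[0,2])/K[0,0]*d,(v-K[1,2])/K[1,1]*d,d],-1)
    W=(c-t)@R; W[d<=0]=np.nan
    return p,W
E
python3 - <<'E'
from h import *
ims=[]
for n in ["side","top"]:
    p,W=cloud(n); np.save(n+".npy",W); cv2.imwrite(f"pics/{n}0.png",p[...,::-1])
    i=cams.camera_info(n); print(n,"cam pos",-np.array(i["R"]).T@i["t"])
    for g in ["analyser","analyser_lid","tips","tips_lid","sample_cup","sample_cup_lid","timer"]:
        r=finder.masks_of(g,n)
        f=finder.find_in(g,n)
        print(g,[(np.round(x["point"],3),round(x["confidence"],2)) for x in f[:3]])
        if r: np.save(f"m_{n}_{g}.npy",r[0]["region"])
print(telemetry.get_obs())
E
```

```text
side cam pos [0.54658539 0.88339879 0.82593628]
analyser []
analyser_lid [(array([0.601, 0.178, 0.235]), 0.89)]
tips [(array([0.543, 0.378, 0.058]), 0.89)]
tips_lid [(array([0.574, 0.383, 0.129]), 0.91)]
sample_cup [(array([ 0.454, -0.017,  0.026]), 0.74)]
sample_cup_lid [(array([ 0.475, -0.098,  0.003]), 0.67)]
timer []
top cam pos [0.3813031  0.05005176 1.13196616]
analyser [(array([0.623, 0.062, 0.142]), 0.93)]
analyser_lid [(array([0.588, 0.152, 0.254]), 0.85), (array([0.625, 0.061, 0.142]), 0.71)]
tips [(array([0.544, 0.35 , 0.055]), 0.74)]
tips_lid [(array([0.569, 0.366, 0.131]), 0.64)]
sample_cup [(array([ 0.455, -0.026,  0.012]), 0.48)]
sample_cup_lid [(array([ 0.472, -0.102,  0.008]), 0.74)]
timer [(array([0.571, 0.364, 0.129]), 0.73), (array([ 0.556, -0.266,  0.041]), 0.63)]
{'time_s': 1.5, 'qpos': array([-1.27659776e+00,  2.99865473e-01,  1.52101381e+00,  1.77080993e-06,
        1.32070945e+00, -6.66025602e-02]), 'joint_vel': array([-0.00065261,  0.00051911, -0.00117008,  0.00103517,  0.00016372,
        0.00119103]), 'tau': array([-6.96887146e-04, -5.31661248e+01, -3.52916944e+01,  7.08356663e-02,
        2.12768989e-02,  4.82736965e-06]), 'ee_pos': array([ 0.19415386, -0.51457174,  0.40465868]), 'eef_rot': array([ 3.14158863e+00, -1.45105443e-06,  3.60800692e-01]), 'force': array([ 0.01773226,  0.32564155, -0.40712761]), 'moment': array([-0.0063362 ,  0.00380311,  0.0006587 ]), 'grip_force': 0.0, 'grip_width': 0.09385296998039563}
```

View pics/side0.png

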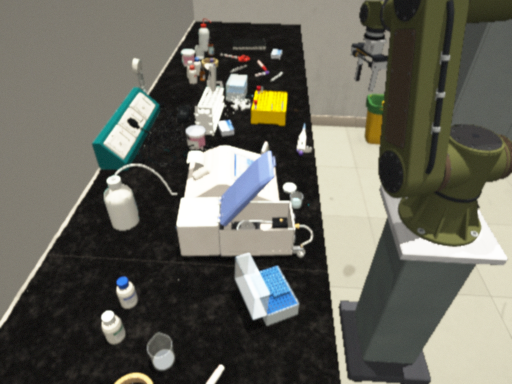

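View pics/top0.png

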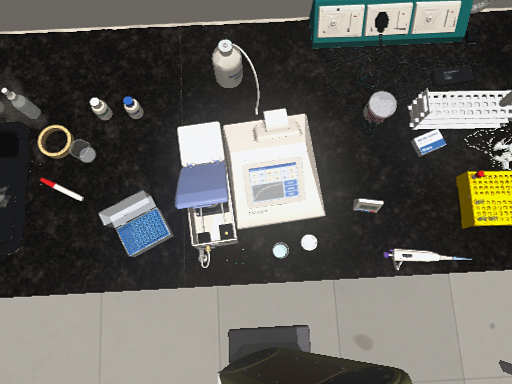

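The side view shows the blue lid half open at about (250,187) and the tip box at (266,290), its lid upright. The top view shows the lid at (203,185), the tip box at (137,222), the timer at (368,206), and the cup and its lid at (280,250) and (308,242).

```bash
python3 - <<'E'
import numpy as np, cv2
def plane(P):
    m=np.ones(len(P),bool)
    for _ in range(15):
        c=P[m].mean(0); n=np.linalg.svd(P[m]-c,full_matrices=False)[2][2]
        r=abs((P-c)@n); m=r<max(2*np.median(r),.003)
    return c,n*np.sign(n[2] or 1),m.mean()
import os
for n in ["side","top"]:
    W=np.load(n+".npy"); im=cv2.imread(f"pics/{n}0.png").astype(int)
    b=im[...,0]-im[...,2]
    print(n)
    m=np.load(f"m_{n}_analyser_lid.npy")
    m2=m&(b>45); m2=cv2.erode(m2.astype(np.uint8),np.ones((3,3)))>0
    P=W[m2]; P=P[np.isfinite(P[:,0])&(P[:,2]>.14)]
    c,nn,f=plane(P); print(" lid",len(P),c.round(4),nn.round(3),f,"zr",np.percentile(P,[2,98],axis=0).round(3).tolist())
    q=P[abs((P-c)@nn)<.006]
    # in-plane rect
    h=np.cross(nn,[0,0,1]);h/=np.linalg.norm(h);u=np.cross(h,nn)
    r=cv2.minAreaRect(np.stack([(q-c)@h,(q-c)@u],1).astype(np.float32)*1000);print(" rect",r,"h",h.round(3),"u",u.round(3))
    for g,zl,zh in [("tips",.02,.9),("tips_lid",.05,.9)]:
        m=np.load(f"m_{n}_{g}.npy"); P=W[m]; P=P[np.isfinite(P[:,0])&(P[:,2]>zl)]
        print(" ",g,len(P),np.percentile(P,[2,50,98],axis=0).round(3).tolist())
        if g=="tips_lid":
            c,nn,f=plane(P); print("  plane",c.round(4),nn.round(3),f)
            q=P[abs((P-c)@nn)<.005]; print("  ",np.percentile(q,[1,99],axis=0).round(3).tolist())
    # blue tray
    x,y,z=np.moveaxis(W,-1,0)
    tr=(b>60)&(y>.27)&(y<.5)&(x>.4)&(x<.7)&(z>.03)&(z<.1)
    Q=W[tr]; print("  tray",len(Q),Q.mean(0).round(3),cv2.minAreaRect(Q[:,:2].astype(np.float32)*1000))
    bx=(y>.27)&(y<.5)&(x>.4)&(x<.7)&(z>.015)&(z<.075)
    Q=W[bx]; print("  base",len(Q),cv2.minAreaRect(Q[:,:2].astype(np.float32)*1000),np.percentile(Q[:,2],[50,90]))
    # analyser top screen region & footprint
    A=W[(x>.4)&(x<.95)&(y>-.15)&(y<.26)&(z>.09)&(z<.2)]
    print("  an",len(A),cv2.minAreaRect(A[:,:2].astype(np.float32)*1000))
    if n=="top":
        np.set_printoptions(suppress=True)
E
python3 - <<'E'
import cv2
a=cv2.imread('pics/top0.png');cv2.imwrite('pics/c1.png',cv2.resize(a[110:280,90:340],None,fx=3.2,fy=3.2,interpolation=2))
E
```

```text
side
 lid 1329 [0.6132 0.1726 0.2251] [0.787 0.087 0.61 ] 0.7569601203912716 zr [[0.552, 0.121, 0.155], [0.664, 0.219, 0.292]]
 rect ((6.954376220703125, 0.332275390625), (103.9828872680664, 186.3489227294922), 0.6479164361953735) h [ 0.11  -0.994  0.   ] u [-0.607 -0.067  0.792]
  tips 2632 [[0.471, 0.294, 0.025], [0.546, 0.373, 0.067], [0.611, 0.427, 0.138]]
  tips_lid 1399 [[0.539, 0.316, 0.057], [0.574, 0.386, 0.132], [0.614, 0.427, 0.138]]
  plane [0.5804 0.3825 0.1139] [0.863 0.463 0.204] 0.7533952823445318
   [[0.552, 0.32, 0.056], [0.617, 0.429, 0.138]]
  tray 929 [0.513 0.346 0.054] ((525.2188720703125, 340.9842529296875), (83.59988403320312, 121.61009216308594), 26.174795150756836)
  base 1452 ((539.9437866210938, 349.3547668457031), (121.86837768554688, 124.329345703125), 25.52444076538086) [0.05171035 0.06110271]
  an 6454 ((703.9896850585938, 70.04544067382812), (500.1246032714844, 337.9284973144531), 9.62757396697998)
top
 lid 1172 [0.5839 0.1624 0.2554] [0.76  0.081 0.645] 0.7329351535836177 zr [[0.54, 0.106, 0.167], [0.649, 0.203, 0.293]]
 rect ((2.2045974731445312, -34.05375671386719), (178.40357971191406, 102.55166625976562), 86.63427734375) h [ 0.107 -0.994  0.   ] u [-0.642 -0.069  0.764]
  tips 2580 [[0.47, 0.278, 0.032], [0.544, 0.345, 0.054], [0.601, 0.413, 0.136]]
  tips_lid 923 [[0.535, 0.305, 0.05], [0.572, 0.361, 0.132], [0.608, 0.416, 0.136]]
  plane [0.5702 0.3613 0.1158] [-0.881 -0.471  0.038] 0.8840736728060672
   [[0.538, 0.307, 0.05], [0.601, 0.415, 0.137]]
  tray 1192 [0.521 0.336 0.05 ] ((520.9754638671875, 339.644287109375), (80.11959838867188, 116.92443084716797), 26.092323303222656)
  base 1832 ((535.765625, 345.5695495605469), (118.57315826416016, 122.80586242675781), 26.052099227905273) [0.04872721 0.05674369]
  an 12023 ((700.1527099609375, 47.97358703613281), (510.3877258300781, 347.4134521484375), 5.54235315322876)
```

View pics/c1.png

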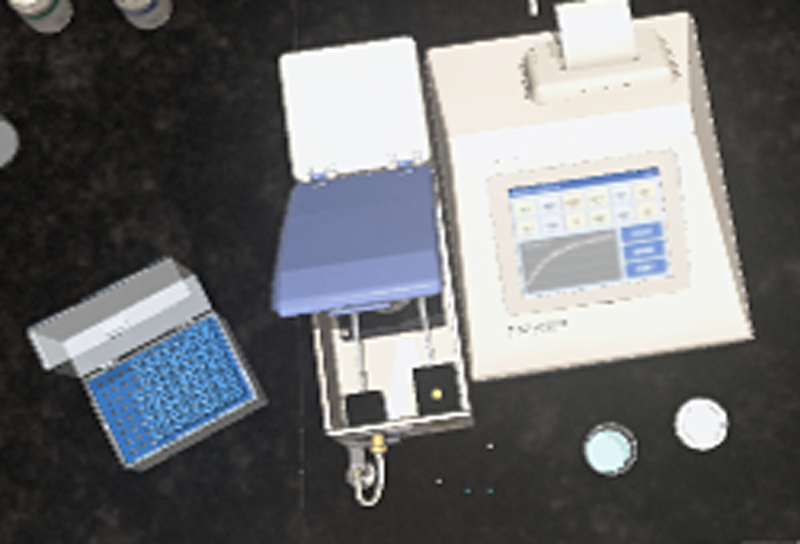

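Request:
{"name": "jog_arm", "arguments": {"rows": [{"gripper": 0, "slide": [0, 0, -0.05], "spin": 0}, {"gripper": 0, "slide": [0, 0, -0.1], "spin": 0}, {"gripper": 0, "slide": [0, 0, -0.13], "spin": 0}, {"gripper": 0, "slide": [0.034, -0.029, -0.13], "spin": 0}, {"gripper": 0, "slide": [0.068, -0.058, -0.13], "spin": 0}, {"gripper": 0, "slide": [0.102, -0.087, -0.13], "spin": 0}, {"gripper": 0, "slide": [0.136, -0.116, -0.13], "spin": 0}, {"gripper": 0, "slide": [0.17, -0.145, -0.13], "spin": 0}]}}

```text
time_s: 2.3
ee_pos: [0.3024, -0.3172, 0.5347]
eef_rot: [3.141, -0.0, 0.36]
force: [0.3, -0.3, 0.8]
grip_width: 0.0335
grip_force: 0.0
```

Request:
{"name": "jog_arm", "arguments": {"rows": [{"gripper": 0, "slide": [0.036, -0.03, 0], "spin": 0}, {"gripper": 0, "slide": [0.072, -0.06, 0], "spin": 0}, {"gripper": 0, "slide": [0.108, -0.09, 0], "spin": 0}, {"gripper": 0, "slide": [0.144, -0.12, 0], "spin": 0}, {"gripper": 0, "slide": [0.18, -0.15, 0], "spin": 0}, {"gripper": 0, "slide": [0.216, -0.18, 0], "spin": 0}, {"gripper": 0, "slide": [0.252, -0.21, 0], "spin": 0}, {"gripper": 0, "slide": [0.288, -0.24, 0], "spin": 0}]}}

```text
time_s: 3.1
ee_pos: [0.4872, 0.0093, 0.5348]
eef_rot: [3.141, -0.0, 0.361]
force: [0.2, -1.5, 0.3]
grip_width: 0.0004
grip_force: 0.0
```

Request:
{"name": "jog_arm", "arguments": {"rows": [{"gripper": 0, "slide": [0.036, -0.03, 0], "spin": 0}, {"gripper": 0, "slide": [0.072, -0.06, 0], "spin": 0}, {"gripper": 0, "slide": [0.108, -0.09, 0], "spin": 0}, {"gripper": 0, "slide": [0.134, -0.113, 0], "spin": 0}, {"gripper": 0, "slide": [0.134, -0.113, 0], "spin": 0}, {"gripper": 0, "slide": [0.134, -0.113, 0], "spin": 0}]}}

```text
time_s: 3.7
ee_pos: [0.5724, 0.1607, 0.5341]
eef_rot: [-3.142, 0.001, 0.362]
force: [-0.4, -0.8, 0.2]
grip_width: 0.0004
grip_force: 0.0
```

Request:
{"name": "jog_arm", "arguments": {"rows": [{"gripper": 0, "slide": [0, 0, 0.02], "spin": 0}, {"gripper": 0, "slide": [0, 0, 0.035], "spin": 0}, {"gripper": 0, "slide": [0, 0, 0.047], "spin": 0}, {"gripper": 0, "slide": [-0.006, -0.001, 0.055], "spin": 0}, {"gripper": 0, "slide": [-0.011, -0.003, 0.062], "spin": 0}, {"gripper": 0, "slide": [-0.017, -0.004, 0.07], "spin": 0}, {"gripper": 0, "slide": [-0.022, -0.006, 0.077], "spin": 0}]}}

```text
time_s: 4.4
ee_pos: [0.549, 0.1577, 0.4577]
eef_rot: [3.141, -0.001, 0.36]
force: [-0.1, -0.1, 0.7]
grip_width: 0.0006
grip_force: 0.3
```

Run:
```python
from h import *
p,W=cloud("side"); cv2.imwrite("pics/s1.png",cv2.resize(p[110:330,150:350,::-1],None,fx=2.7,fy=2.7))
```

```text
(no output)
```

View pics/s1.png

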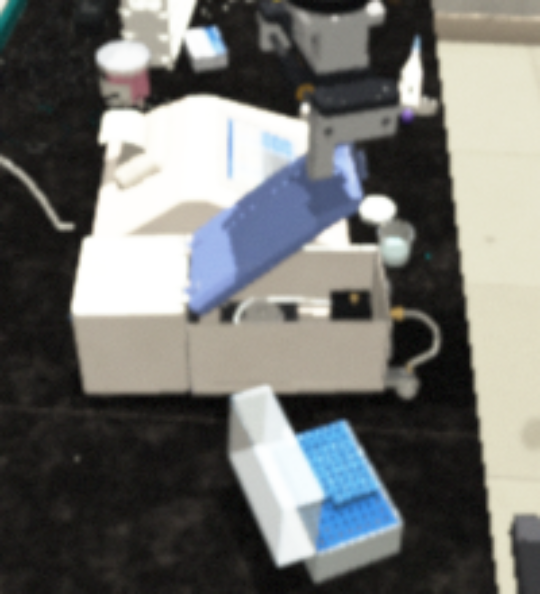

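The fingertips (crop about 320,170) rest on the outer side near the front edge, and the blue lid is coming down. I'll keep pushing.

Request:
{"name": "jog_arm", "arguments": {"rows": [{"gripper": 0, "slide": [-0.004, -0.001, 0.008], "spin": 0}, {"gripper": 0, "slide": [-0.008, -0.002, 0.016], "spin": 0}, {"gripper": 0, "slide": [-0.012, -0.003, 0.025], "spin": 0}, {"gripper": 0, "slide": [-0.016, -0.004, 0.033], "spin": 0}, {"gripper": 0, "slide": [-0.019, -0.005, 0.041], "spin": 0}, {"gripper": 0, "slide": [-0.022, -0.006, 0.05], "spin": 0}, {"gripper": 0, "slide": [-0.025, -0.007, 0.058], "spin": 0}, {"gripper": 0, "slide": [-0.028, -0.007, 0.066], "spin": 0}]}}

```text
time_s: 5.25
ee_pos: [0.5206, 0.1549, 0.3909]
eef_rot: [-3.142, -0.0, 0.361]
force: [-0.5, -0.9, 0.6]
grip_width: 0.0005
grip_force: 0.2
```

Request:
{"name": "jog_arm", "arguments": {"rows": [{"gripper": 0, "slide": [0, 0, 0.008], "spin": 0}, {"gripper": 0, "slide": [0, 0, 0.016], "spin": 0}, {"gripper": 0, "slide": [0, 0, 0.024], "spin": 0}, {"gripper": 0, "slide": [0, 0, 0.031], "spin": 0}, {"gripper": 0, "slide": [0, 0, 0.038], "spin": 0}, {"gripper": 0, "slide": [0, 0, 0.044], "spin": 0}, {"gripper": 0, "slide": [0, 0, 0.048], "spin": 0}, {"gripper": 0, "slide": [0, 0, 0.05], "spin": 0}]}}

```text
time_s: 6.05
ee_pos: [0.5209, 0.1548, 0.3413]
eef_rot: [-3.142, 0.0, 0.361]
force: [-0.7, -0.2, 0.2]
grip_width: 0.0007
grip_force: 0.2
```

Request:
{"name": "jog_arm", "arguments": {"rows": [{"gripper": 0, "slide": [0, 0, 0.001], "spin": 0}, {"gripper": 0, "slide": [0, 0, 0.002], "spin": 0}, {"gripper": 0, "slide": [0, 0, 0.003], "spin": 0}, {"gripper": 0, "slide": [0, 0, 0.003], "spin": 0}]}}

```text
time_s: 6.45
ee_pos: [0.5209, 0.1549, 0.3387]
eef_rot: [-3.142, -0.0, 0.361]
force: [-1.0, 0.5, 0.4]
grip_width: 0.0002
grip_force: 0.0
```

Request:
{"name": "jog_arm", "arguments": {"rows": [{"gripper": 0, "slide": [0, 0, 0.001], "spin": 0}, {"gripper": 0, "slide": [0, 0, 0.002], "spin": 0}, {"gripper": 0, "slide": [0, 0, 0.002], "spin": 0}]}}

```text
time_s: 6.75
ee_pos: [0.5209, 0.1549, 0.337]
eef_rot: [3.142, -0.001, 0.361]
force: [-1.3, 0.0, 4.2]
grip_width: 0.0003
grip_force: 2.1
```

Request:
{"name": "jog_arm", "arguments": {"rows": [{"gripper": 0, "slide": [0, 0, 0.001], "spin": 0}, {"gripper": 0, "slide": [0, 0, 0.0015], "spin": 0}]}}

```text
time_s: 6.95
ee_pos: [0.5209, 0.1549, 0.3366]
eef_rot: [3.141, -0.001, 0.361]
force: [-7.4, -1.4, 19.5]
grip_width: 0.0005
grip_force: 9.7
```

Request:
{"name": "jog_arm", "arguments": {"rows": [{"gripper": 0, "slide": [0, 0, -0.02], "spin": 0}, {"gripper": 0, "slide": [0, 0, -0.065], "spin": 0}, {"gripper": 0, "slide": [0.028, -0.03, -0.075], "spin": 0}, {"gripper": 0, "slide": [0.06, -0.065, -0.075], "spin": 0}, {"gripper": 0, "slide": [0.09, -0.1, -0.075], "spin": 0}, {"gripper": 0, "slide": [0.12, -0.133, -0.075], "spin": 0}, {"gripper": 0, "slide": [0.15, -0.165, -0.075], "spin": 0}, {"gripper": 0, "slide": [0.166, -0.183, -0.075], "spin": 0}]}}

```text
time_s: 7.75
ee_pos: [0.6118, 0.3875, 0.409]
eef_rot: [-3.141, 0.001, 0.362]
force: [-0.3, -0.2, 0.3]
grip_width: 0.0003
grip_force: 0.0
```

Run:
```python
from h import *
print(telemetry.get_obs()["ee_pos"])
p,W=cloud("side"); cv2.imwrite("pics/s2.png",cv2.resize(p[110:330,150:350,::-1],None,fx=2.7,fy=2.7))
b=p[...,2].astype(int)-p[...,0]
x,y,z=np.moveaxis(W,-1,0)
m=(b>45)&(x>.42)&(x<.7)&(y>.09)&(y<.24)&(z>.11); P=W[m]
A=np.c_[P[:,0],P[:,1],np.ones(len(P))]; k=np.linalg.lstsq(A,P[:,2],rcond=None)[0]; print(len(P),k,P[:,2].mean(),P.min(0))
m=(y>.28)&(y<.45)&(x>.5)&(x<.64)&(z>.1)&(z<.145); print(np.percentile(W[m],[2,50,98],axis=0))
```

```text
[0.61175811 0.38749898 0.40901241]
222 [ 0.09961    -0.03248539  0.08739565] 0.13343585968995025 [0.46436508 0.09470713 0.12149313]
[[0.53690513 0.32227427 0.10215366]
 [0.57153801 0.38290263 0.13516167]
 [0.61124939 0.42671878 0.13857518]]
```

View pics/s2.png

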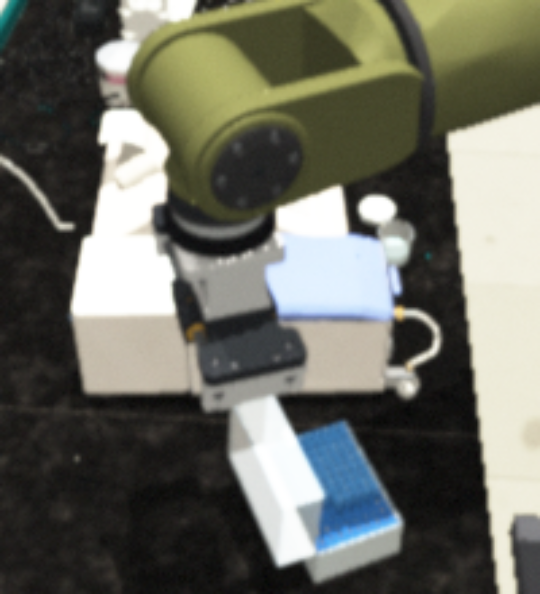

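Run:
```python
from h import *
i=cams.camera_info("side");K=np.array(i["camera_matrix"]);R=np.array(i["R"]);t=np.array(i["t"])
for q in [[.612,.3875,.21],[.612,.3875,.229],[.612,.3875,.307],[.549,.158,.259],[.6,.42,.137]]:
    c=K@(R@q+t); u=c[:2]/c[2]; print(q,u.round(1),((u-[150,110])*2.7).round())
p,W=cloud("side"); cv2.imwrite("pics/s3.png",cv2.resize(p[230:330,220:310,::-1],None,fx=6,fy=6))
print(W[252:300:6,242].round(3), W[252:300:6,252].round(3))
```

```text
[0.612, 0.3875, 0.21] [233.5 259.4] [225. 403.]
[0.612, 0.3875, 0.229] [233.3 253.5] [225. 388.]
[0.612, 0.3875, 0.307] [232.5 227.3] [223. 317.]
[0.549, 0.158, 0.259] [268.  175.6] [319. 177.]
[0.6, 0.42, 0.137] [238.1 293.2] [238. 495.]
[[0.586 0.473 0.337]
 [0.586 0.465 0.312]
 [0.599 0.34  0.137]
 [0.597 0.356 0.135]
 [0.597 0.363 0.121]
 [0.596 0.366 0.102]
 [0.596 0.368 0.081]
 [0.596 0.371 0.061]] [[0.569 0.459 0.323]
 [0.582 0.214 0.005]
 [0.575 0.337 0.135]
 [0.574 0.356 0.137]
 [0.573 0.373 0.138]
 [0.572 0.388 0.135]
 [0.571 0.404 0.136]
 [0.57  0.415 0.13 ]]
```

View pics/s3.png

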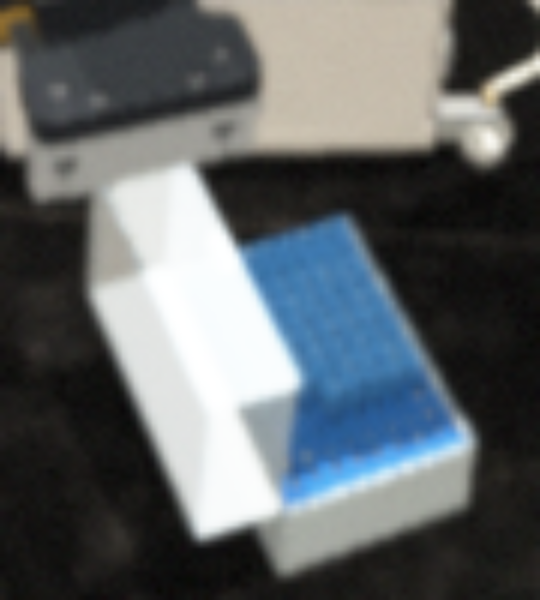

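The gripper stands behind the clear lid and its fingertips are hidden from this camera. The blue lid looks level. I'll go down behind the clear lid.

Request:
{"name": "jog_arm", "arguments": {"rows": [{"gripper": 0, "slide": [0.008, -0.001, 0.02], "spin": 0}, {"gripper": 0, "slide": [0.008, -0.001, 0.05], "spin": 0}, {"gripper": 0, "slide": [0.008, -0.001, 0.075], "spin": 0}, {"gripper": 0, "slide": [0.008, -0.001, 0.092], "spin": 0}, {"gripper": 0, "slide": [0.008, -0.001, 0.092], "spin": 0}]}}

```text
time_s: 8.35
ee_pos: [0.6185, 0.3876, 0.3153]
eef_rot: [3.141, 0.005, 0.36]
force: [0.1, 0.6, 0.6]
grip_width: 0.0004
grip_force: 0.0
```

Request:
{"name": "jog_arm", "arguments": {"rows": [{"gripper": 0, "slide": [-0.01, 0.001, 0], "spin": 0}, {"gripper": 0, "slide": [-0.02, 0.002, 0], "spin": 0}, {"gripper": 0, "slide": [-0.03, 0.003, 0], "spin": 0}, {"gripper": 0, "slide": [-0.037, 0.004, -0.001], "spin": 0}, {"gripper": 0, "slide": [-0.044, 0.004, -0.002], "spin": 0}, {"gripper": 0, "slide": [-0.051, 0.005, -0.003], "spin": 0}]}}

```text
time_s: 8.95
ee_pos: [0.5724, 0.3655, 0.322]
eef_rot: [-3.141, -0.001, 0.361]
force: [0.8, 0.8, 0.8]
grip_width: 0.0005
grip_force: 0.7
```

Run:
```python
from h import *
p,W=cloud("side"); cv2.imwrite("pics/s4.png",cv2.resize(p[210:330,200:320,::-1],None,fx=5,fy=5))
```

```text
(no output)
```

View pics/s4.png

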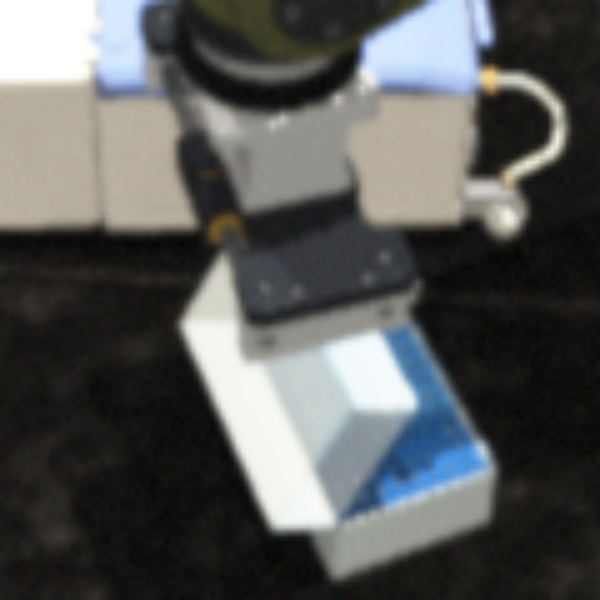

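The clear lid is swinging over and its front edge (crop about 385,405) now hangs above the tray. I'll continue.

Request:
{"name": "jog_arm", "arguments": {"rows": [{"gripper": 0, "slide": [-0.007, 0.001, 0], "spin": 0}, {"gripper": 0, "slide": [-0.014, 0.001, 0.001], "spin": 0}, {"gripper": 0, "slide": [-0.02, 0.002, 0.002], "spin": 0}, {"gripper": 0, "slide": [-0.03, 0.003, 0.006], "spin": 0}, {"gripper": 0, "slide": [-0.04, 0.004, 0.011], "spin": 0}, {"gripper": 0, "slide": [-0.047, 0.005, 0.017], "spin": 0}, {"gripper": 0, "slide": [-0.054, 0.005, 0.023], "spin": 0}, {"gripper": 0, "slide": [-0.06, 0.006, 0.03], "spin": 0}]}}

```text
time_s: 9.8
ee_pos: [0.5182, 0.3388, 0.2906]
eef_rot: [-3.142, 0.0, 0.361]
force: [-0.7, 1.5, 2.0]
grip_width: 0.0005
grip_force: 0.7
```

Request:
{"name": "jog_arm", "arguments": {"rows": [{"gripper": 0, "slide": [-0.003, 0, 0.003], "spin": 0}, {"gripper": 0, "slide": [-0.005, 0, 0.006], "spin": 0}, {"gripper": 0, "slide": [-0.005, 0, 0.008], "spin": 0}, {"gripper": 0, "slide": [-0.005, 0, 0.009], "spin": 0}]}}

```text
time_s: 10.2
ee_pos: [0.5141, 0.3372, 0.2822]
eef_rot: [3.142, 0.0, 0.361]
force: [-5.9, -3.1, 10.1]
grip_width: 0.0003
grip_force: 4.9
```

Request:
{"name": "jog_arm", "arguments": {"rows": [{"gripper": 0, "slide": [0, 0, 0.001], "spin": 0}, {"gripper": 0, "slide": [0, 0, 0.001], "spin": 0}, {"gripper": 0, "slide": [0, 0, -0.02], "spin": 0}, {"gripper": 0, "slide": [0, 0, -0.06], "spin": 0}, {"gripper": 0, "slide": [0, 0, -0.1], "spin": 0}, {"gripper": 0, "slide": [-0.05, 0, -0.14], "spin": 0}, {"gripper": 0, "slide": [-0.1, 0, -0.16], "spin": 0}, {"gripper": 0, "slide": [-0.14, 0, -0.16], "spin": 0}]}}

```text
time_s: 11.0
ee_pos: [0.3877, 0.2894, 0.4433]
eef_rot: [-3.141, -0.003, 0.36]
force: [-0.2, -0.0, 0.7]
grip_width: 0.0005
grip_force: 0.0
```

Request:
{"name": "jog_arm", "arguments": {"rows": [{"gripper": 0, "slide": [-0.045, 0, 0], "spin": 0}, {"gripper": 0, "slide": [-0.09, 0, 0], "spin": 0}, {"gripper": 0, "slide": [-0.1, 0, 0], "spin": 0}, {"gripper": 0, "slide": [-0.1, 0, 0], "spin": 0}]}}

```text
time_s: 11.4
ee_pos: [0.2946, 0.2545, 0.4421]
eef_rot: [-3.141, -0.002, 0.361]
force: [0.6, -0.1, -0.9]
grip_width: 0.0007
grip_force: 0.0
```

Run:
```python
from h import *
print(telemetry.get_obs()["ee_pos"],telemetry.get_obs()["force"])
ims=[]
for n in ["side","top"]:
    p,W=cloud(n); x,y,z=np.moveaxis(W,-1,0); ims.append(p[110:300,100:340])
    b=p[...,2].astype(int)-p[...,0]
    for nm,m,o,a in [("blue",(b>40)&(z>.12)&(z<.2)&(x>.48)&(x<.66)&(y>.11)&(y<.21),(.681,.172),(.994,.107)),
                   ("tips",(z>.07)&(z<.12),(.525,.342),(.895,.446))]:
        X=(x-o[0])*a[0]+(y-o[1])*a[1]; Y=-(x-o[0])*a[1]+(y-o[1])*a[0]
        if nm=="tips": m=m&(abs(X)<.035)&(abs(Y)<.05)
        A=np.c_[X[m],Y[m],np.ones(m.sum())]; zz=z[m]; w=np.ones(len(zz),bool)
        for _ in range(5):
            k=np.linalg.lstsq(A[w],zz[w],rcond=None)[0]; w=abs(A@k-zz)<.005
        print(n,nm,w.sum(),k.round(4),zz.mean().round(4))
    for g in ["sample_cup","sample_cup_lid","timer"]:
        print(g,[(np.round(q["point"],3),round(q["confidence"],2)) for q in finder.find_in(g,n)[:2]])
cv2.imwrite("pics/f.png",cv2.resize(np.hstack(ims)[...,::-1],None,fx=1.66,fy=1.66))
```

```text
[0.29459416 0.25446773 0.44210898] [ 0.5697047 -0.1122069 -0.887863 ]
side blue 1633 [ 0.0288 -0.0074  0.1441] 0.1403
side tips 1006 [-0.0014  0.0001  0.0852] 0.0852
sample_cup [(array([ 0.454, -0.022,  0.028]), 0.45), (array([0.523, 0.366, 0.084]), 0.38)]
sample_cup_lid [(array([ 0.475, -0.1  ,  0.007]), 0.46)]
timer [(array([ 0.563, -0.265,  0.048]), 0.61)]
top blue 2679 [ 0.0249 -0.0041  0.1405] 0.1374
top tips 1028 [-0.0014  0.0014  0.0819] 0.0819
sample_cup [(array([ 0.454, -0.023,  0.01 ]), 0.68)]
sample_cup_lid [(array([ 0.475, -0.105,  0.006]), 0.52)]
timer [(array([ 0.562, -0.264,  0.041]), 0.65)]
```

View pics/f.png

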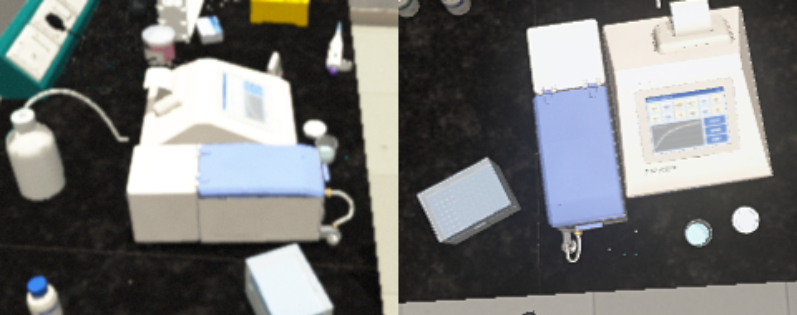

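Both views show both lids level and flat. The cup, its lid and the timer haven't moved, and the arm is clear of everything.

```bash
python3 -c "
from station import workorder
print(workorder.hand_in())"
```

```text
the job is handed in; nothing more can be done
None
```

Both the blue pump lid and the clear tip-box lid were pushed fully shut and look level in both cameras, the cup, its lid and the timer stayed put, and the job is handed in (no verdict was returned).

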